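# Shake clay beads evenly over the display tray

## Task

Put out the clay beads at the artist's table: pick up the two-lane wooden shaker that holds the six beads and tip and shake them all out of its open front over the display tray, evenly, so that both halves of the tray get about the same number. Then stand the empty shaker upright on the bare table, clear of the tray, and leave the empty pencil caddy where it is.

Things in the scene. Friction and masses are not known exactly. Their poses are not given: they have to be found in the camera images.
- shaker_handle (a point): Centre of the shaker's handle: an 18 x 18 mm square wooden bar, 88 mm long, running across the shaker's width (along y) between two uprights, 86 mm above its underside, midway along its length and width. Free on all sides in the middle: grip it from above, fingers closing along x. Axes are the shaker's: z up when standing, open front at -x.
- shaker_mouth (a point): Middle of the front edge of the shaker's floor (22 mm above its underside, 47 mm to -x of the handle). The shaker: loose pale wooden box, 94 long (x), 96 wide, 95 mm high, 170 g, top and front open, rear and sides 50 mm high, a middle wall making two 42 mm lanes. The smooth floor climbs 10 deg to the front: beads stay in when level, slide out when tipped front-down about 50 deg and shaken.
- tray_in (a point): Centre of the inner floor of the medium-brown wooden display tray, fixed on the table: 170 mm (x) by 270 mm (y) outside, 6 mm walls, rim 31 mm above the table, inner floor 6 mm above the table and 158 x 258 mm in size. A rib 6 mm thick and 12 mm high runs along x through the centre and splits it into a +y half and a -y half. Axes are the tray's, z up.
- bead0_center (a point): Centre of clay bead 0: an 18 mm terracotta cube with rounded edges and a dark bore, 11 g, one of six alike, all in the shaker at first (beads 0 to 2 in its -y lane, 3 to 5 in its +y lane).
- bead1_center (a point): Centre of clay bead 1: an 18 mm terracotta cube with rounded edges and a dark bore, 11 g, one of six alike, all in the shaker at first (beads 0 to 2 in its -y lane, 3 to 5 in its +y lane).
- bead2_center (a point): Centre of clay bead 2: an 18 mm terracotta cube with rounded edges and a dark bore, 11 g, one of six alike, all in the shaker at first (beads 0 to 2 in its -y lane, 3 to 5 in its +y lane).
- bead3_center (a point): Centre of clay bead 3: an 18 mm terracotta cube with rounded edges and a dark bore, 11 g, one of six alike, all in the shaker at first (beads 0 to 2 in its -y lane, 3 to 5 in its +y lane).
- bead4_center (a point): Centre of clay bead 4: an 18 mm terracotta cube with rounded edges and a dark bore, 11 g, one of six alike, all in the shaker at first (beads 0 to 2 in its -y lane, 3 to 5 in its +y lane).
- bead5_center (a point): Centre of clay bead 5: an 18 mm terracotta cube with rounded edges and a dark bore, 11 g, one of six alike, all in the shaker at first (beads 0 to 2 in its -y lane, 3 to 5 in its +y lane).
- caddy_handle (a point): Bystander, to be left alone: centre of the bar handle of an empty pale wooden pencil caddy, 94 x 62 mm and 95 mm high, with the same kind of handle (54 mm long, 86 mm above its underside) but narrower, closed by walls on all four sides, no beads in it.
Not all that is in view belongs to the job. What is shaped like the part that bears shaker_handle but green is not meant.

How it is judged (in metres and radians):
On the way:
1. the shaker is held tipped, at least 30 degrees, over the tray (angle between shaker_handle's own z axis and vertical above 0.52 rad and height (world z) of shaker_handle above 0.08 m and x of shaker_mouth in the frame of tray_in between -0.1 and 0.1 m and y of shaker_mouth in the frame of tray_in between -0.13 and 0.13 m), for 0.1 s.
At the end, for the whole second after the job is handed in: All six beads lie inside the tray, at least two in each half (so 2 to 4 on a side); the shaker stands upright (within about 6 degrees) on the bare table; the caddy is within 30 mm of where it started (x of bead0_center in the frame of tray_in between -0.075 and 0.075 m and y of bead0_center in the frame of tray_in between -0.125 and 0.125 m and z of each of bead0_center, bead1_center, bead2_center, bead3_center, bead4_center, bead5_center in the frame of tray_in below 0.045 m and x of bead1_center in the frame of tray_in between -0.075 and 0.075 m and y of bead1_center in the frame of tray_in between -0.125 and 0.125 m and x of bead2_center in the frame of tray_in between -0.075 and 0.075 m and y of bead2_center in the frame of tray_in between -0.125 and 0.125 m and x of bead3_center in the frame of tray_in between -0.075 and 0.075 m and y of bead3_center in the frame of tray_in between -0.125 and 0.125 m and x of bead4_center in the frame of tray_in between -0.075 and 0.075 m and y of bead4_center in the frame of tray_in between -0.125 and 0.125 m and x of bead5_center in the frame of tray_in between -0.075 and 0.075 m and y of bead5_center in the frame of tray_in between -0.125 and 0.125 m and (y of each of bead0_center, bead1_center in the frame of tray_in above 0 m or y of each of bead0_center, bead2_center in the frame of tray_in above 0 m or y of each of bead0_center, bead3_center in the frame of tray_in above 0 m or y of each of bead0_center, bead4_center in the frame of tray_in above 0 m or y of each of bead0_center, bead5_center in the frame of tray_in above 0 m or y of each of bead1_center, bead2_center in the frame of tray_in above 0 m or y of each of bead1_center, bead3_center in the frame of tray_in above 0 m or y of each of bead1_center, bead4_center in the frame of tray_in above 0 m or y of each of bead1_center, bead5_center in the frame of tray_in above 0 m or y of each of bead2_center, bead3_center in the frame of tray_in above 0 m or y of each of bead2_center, bead4_center in the frame of tray_in above 0 m or y of each of bead2_center, bead5_center in the frame of tray_in above 0 m or y of each of bead3_center, bead4_center in the frame of tray_in above 0 m or y of each of bead3_center, bead5_center in the frame of tray_in above 0 m or y of each of bead4_center, bead5_center in the frame of tray_in above 0 m) and (y of each of bead0_center, bead1_center in the frame of tray_in below 0 m or y of each of bead0_center, bead2_center in the frame of tray_in below 0 m or y of each of bead0_center, bead3_center in the frame of tray_in below 0 m or y of each of bead0_center, bead4_center in the frame of tray_in below 0 m or y of each of bead0_center, bead5_center in the frame of tray_in below 0 m or y of each of bead1_center, bead2_center in the frame of tray_in below 0 m or y of each of bead1_center, bead3_center in the frame of tray_in below 0 m or y of each of bead1_center, bead4_center in the frame of tray_in below 0 m or y of each of bead1_center, bead5_center in the frame of tray_in below 0 m or y of each of bead2_center, bead3_center in the frame of tray_in below 0 m or y of each of bead2_center, bead4_center in the frame of tray_in below 0 m or y of each of bead2_center, bead5_center in the frame of tray_in below 0 m or y of each of bead3_center, bead4_center in the frame of tray_in below 0 m or y of each of bead3_center, bead5_center in the frame of tray_in below 0 m or y of each of bead4_center, bead5_center in the frame of tray_in below 0 m) and angle between shaker_handle's own z axis and vertical below 0.1 rad and height (world z) of shaker_handle between 0.08 and 0.091 m and distance of caddy_handle from where it was at the start of the episode below 0.03 m); the robot touches nothing.
It also fails if it takes over 48 s, if anything falls off the work surface, if the arm or the gripper's body presses on something with over 40 N, if the wrist force passes 120 N, or if a joint passes its speed limit or range.

## Robot

A 6-joint arm with a two-finger parallel gripper is mounted at the origin on the work surface. World frame = base frame: x ahead of the robot, y to its left, z up, the work surface at z = 0. Lengths are in mm, angles in rad, forces in N, time in s.
With the tool pointing down it reaches from about 275 to 750 mm from the base axis. Payload 10.2 kg.
Tool frame: the origin (TCP) lies at the very end of the fingers, on their centre line; the grasp point (between the pads) lies 19 mm behind it; z points along the fingers, y is the line along which they close (so a half turn about z gives the same grasp; the last joint's range is limited). The gripper opens to 85 mm and grips with 20 to 120 N. Pads are 22 mm wide; open, the fingers measure 114 mm over their backs; the gripper's body (76 mm by 85 mm) begins 54 mm behind the grasp point. The pads swing forward as they close: fully open they stand 13 mm farther back than shut.
Start: joints at [-1.508, 0.313, 1.498, -0, 1.331, -0.223], TCP at [147.998, -503.714, 231.294] pointing down, gripper open.
Joint ranges: [-2.94, 2.94], [-0.97, 2.17], [0.19, 2.56], [-1.23, 4.37], [0.02, 3.11], [-2.88, 2.88]. Speed limits (rad/s): [2.39, 2.39, 3.01, 3.14, 3.14, 3.14].

## Interface

Orientations are given as a unit quaternion [w, x, y, z].
In Python, from rig import ctrl gives the robot as it stands.
- The arm moves only by the tool step_arm, never from a script. Its argument "increments" is a list of rows, each a list of 3 entries, a list of its own where there are three numbers: the shift along the tool's x, y, z in cm, then the turn, a rotation vector about the tool's x, y, z in degrees, then the opening in per cent of the stroke, from 0 (shut) to 100 (fully open). A call has 1 to 8 rows; each row is the pose to reach, as a shift and turn from the pose commanded when the call began, along the tool's axes at that moment; what a row does not reach only later rows make up. A row lasts 1/8 s, in which the tool goes at most 62.5 mm and 10.7 degrees, less where a joint would pass 70% of its speed; a pose out of reach is approached as far as the arm can. A call with a gripper value outside its range is refused whole. The fingers move at their own pace and stop on an object; "squeeze" is the grip in N (left out, the last holds). Time passes only in rows, so rows that repeat a pose let the fingers close. It gives the time, the measured TCP pose, the force, the opening and the grip force at its end, in the units of the state.
- ctrl.sense(): the state, without advancing time (a new reading comes with each control period).
- ctrl.capture(name): name is "side" or "top" or "wrist"; returns a dict with "img" (400x640x3 uint8, red, green, blue), "fx", "fy", "cx", "cy" (pixels), "extrinsics" (4x4, takes a point from camera to world coordinates). Camera axes: x right, y down, z forward; pixel columns grow to the right and rows downward; lengths in mm; the calibration is good to about 2 mm. The wrist camera is an equidistant fisheye: a pixel r from the principal point sees the ray r / f radians off the axis. A picture is of the moment at which its call begins. There is no depth.
- ctrl.finish_job(): hands the job in; it is judged then, once.
The state is a dict: "time_s": time; "joints": joint angles; "dq": joint speeds; "tau": joint torques, N m; "eef_pos": TCP position; "ee_rot": TCP orientation; "force": force on the tool from outside, world axes, zero at the start; "wrist_torque": the same for the moment, N m; "grip_width": opening from 0.0 (shut) to 1.0 (fully open); "grip_force": force on a finger pad.
Only numpy, scipy, OpenCV 4.12 (cv2) and the standard library are available. Lean on these libraries where they do the work, as an engineer would, in place of code of your own. Each camera call takes 0.05 s, during which the arm holds its last target. There are 200 camera calls.

## Working session

There is one attempt and no reset: what is moved stays moved. The work goes in short steps, Python scripts to look and compute and a tool call to move; the robot and the scene stay as the last step left them, time stands still between calls to the robot, and variables do not carry over. Pictures are saved under pics/ and viewed, at most 10 in all, crops included, and the job is handed in when it is done.

Besides the shell and the picture viewer there is one more tool, called after "Call:" by a JSON object that holds its "fn" and its "kwargs", one argument or row to a line. step_arm: Moves the arm, as the interface text tells. Its arguments: {"type":"object","properties":{"increments":{"type":"array"},"squeeze":{"type":"number"}},"required":["increments"]}

```bash
mkdir -p pics
python3 - <<'E'
from rig import ctrl
import cv2,numpy as np,pickle
d={}
for n in("top","side"):
    c=ctrl.capture(n);d[n]=c
    cv2.imwrite(f"pics/{n}0.png",c["img"][:,:,::-1])
    print(n,c["fx"],c["cx"],c["cy"],np.round(c["extrinsics"],3).tolist())
pickle.dump(d,open("c0.pkl","wb"))
s=ctrl.sense();print(s)
E
```

```text
top 390.8390439817321 317.9484205368098 205.63091693937116 [[-0.019, -0.982, 0.186, 272.925], [-1.0, 0.022, 0.018, 39.869], [-0.022, -0.186, -0.982, 1062.681], [0.0, 0.0, 0.0, 1.0]]
side 366.09736235557773 316.6905552075565 197.6721630391368 [[-0.94, -0.26, 0.221, 254.532], [-0.341, 0.734, -0.588, 578.177], [-0.01, -0.628, -0.778, 812.245], [0.0, 0.0, 0.0, 1.0]]
{'time_s': 0.1, 'joints': array([-1.50840259e+00,  3.13403506e-01,  1.49835456e+00, -1.05093955e-05,
        1.33099460e+00, -2.23385554e-01]), 'dq': array([ 0.00179462, -0.00048622, -0.00228958,  0.00045538, -0.0015917 ,
       -0.0016716 ]), 'tau': array([ 2.01713447e-03, -4.12907445e+01, -2.60142750e+01, -2.23624061e-04,
        3.05677160e-03, -1.24620843e-05]), 'eef_pos': array([ 147.97881117, -503.47759827,  230.78992577]), 'ee_rot': array([-5.78538591e-04,  9.89808288e-01,  1.42405116e-01,  4.15506453e-05]), 'force': array([ 0.02898242,  0.87602844, -0.38027975]), 'wrist_torque': array([-0.00072327,  0.00666557, -0.02004675]), 'grip_force': 0.0, 'grip_width': 1.0017095444528619}
```

View pics/top0.png

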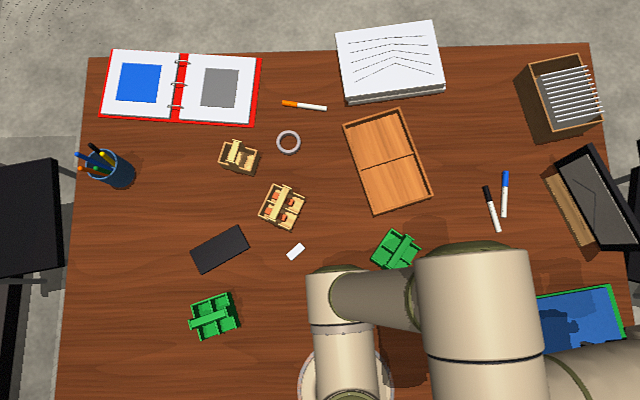

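View pics/side0.png

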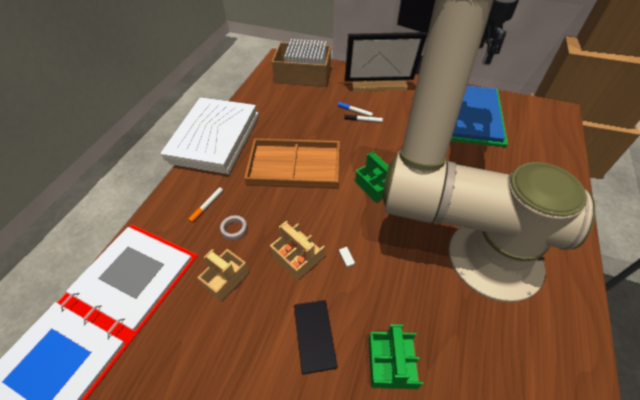

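The top view shows the shaker with beads at about (282,207), the caddy at (238,156), and the tray at about (387,162) with its rib from about (361,168) to (414,155). In the side view the shaker is at about (297,250) and the tray at (294,163). Next I'll zoom in on the shaker.

Run:
```python
import cv2,numpy as np,pickle
d=pickle.load(open("c0.pkl","rb"))
a=d["top"]["img"][172:242,247:317,::-1];b=d["side"]["img"][210:285,260:335,::-1]
t=d["top"]["img"][95:225,330:445,::-1]
f=lambda i,w,h:cv2.resize(i,(w,h),interpolation=cv2.INTER_CUBIC)
cv2.imwrite("pics/z.png",np.hstack([f(a,400,400),f(b,400,400)]))
```

```text
(no output)
```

View pics/z.png

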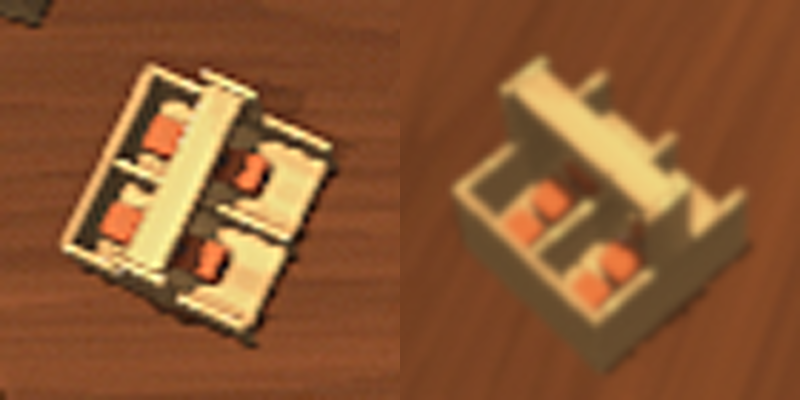

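The crop shows the shaker's open front at lower right in the top view. The handle's top face runs from about (228,85) to (147,265) in the crop, which puts its centre at about (279.9,202.6) in the full image. In the side view the handle centre is at about (297,235). Each lane shows two beads, and a third may be hidden under the bar.

```bash
cat > h.py <<'E'
import numpy as np,pickle,cv2
d=pickle.load(open("c0.pkl","rb"))
def ray(c,p):
    v=np.array([(p[0]-c["cx"])/c["fx"],(p[1]-c["cy"])/c["fy"],1]);E=c["extrinsics"];return E[:3,3],E[:3,:3]@v
def pl(c,p,z):
    o,v=ray(c,p);return o+v*(z-o[2])/v[2]
def tri(c1,p1,c2,p2):
    o,v=ray(c1,p1);q,w=ray(c2,p2);s=np.linalg.lstsq(np.c_[v,-w],q-o,rcond=None)[0]
    a,b=o+v*s[0],q+w*s[1];return (a+b)/2,np.linalg.norm(a-b)
E
python3 - <<'E'
from h import *
T,S=d["top"],d["side"]
np.set_printoptions(precision=1,suppress=True)
ct=lambda x,y:(247+x/5.714-.4,172+y/5.714-.4)
cs=lambda x,y:(260+(x-400)/5.333-.4,210+y/5.333-.4)
print("handle",tri(T,ct(188,175),S,cs(598,132)))
a,b=pl(T,ct(228,85),95),pl(T,ct(147,265),95);print(a,b,np.linalg.norm(a-b),np.degrees(np.arctan2(*(a-b)[1::-1])))
print("shaker walls tops z=50 corners rear",pl(T,ct(150,68),50),pl(T,ct(65,245),50))
# tray mask: brighter orange-brown
hsv=cv2.cvtColor(T["img"],cv2.COLOR_RGB2HSV)
r=T["img"].astype(int)
m=((r[:,:,0]>165)&(r[:,:,0]-r[:,:,2]>60)&(r[:,:,1]<r[:,:,0]-30)).astype(np.uint8)
m[:, :330]=0;m[:95]=0;m[225:]=0;m[:,445:]=0
c=max(cv2.findContours(cv2.morphologyEx(m,3,np.ones((5,5),np.uint8)),0,1)[0],key=cv2.contourArea)
bx=cv2.boxPoints(cv2.minAreaRect(c));print(bx)
for rim,h in(("floor",6),("rim",31)):
    P=np.array([pl(T,p,h) for p in bx]);print(rim,P.mean(0),np.linalg.norm(np.diff(P,axis=0),axis=1),np.degrees(np.arctan2(P[1,1]-P[0,1],P[1,0]-P[0,0])))
print("rib",pl(T,(361,168),18),pl(T,(414,155),18))
for n,p in(("corners",0),):
    print([pl(T,q,31) for q in((342,122),(399,106),(433,197),(374,215))])
print("caddy",tri(T,(238,151),S,(221,258)))
E
```

```text
handle (array([466.8, 154.5,  93.3]), np.float64(2.3669209718426485))
[508.1 136.6  95. ] [427.7 172.6  95. ] 88.12991116835478 -24.0908012935053
shaker walls tops z=50 corners rear [528.1 177.6  50. ] [445.1 216.7  50. ]
[[341.6 123.9]
 [401.3 102.8]
 [433.6 194.8]
 [373.9 215.8]]
floor [ 604.5 -138.2    6. ] [183.7 282.4 175.1] -71.13316348592225
rim [ 596.7 -133.9   31. ] [179.3 275.7 170.9] -71.13316348592225
rib [574.4 -62.2  18. ] [ 608.1 -210.3   18. ]
[array([705.3, -13.2,  31. ]), array([ 748.5, -174.5,   31. ]), array([ 485.3, -250.3,   31. ]), array([439.9, -90.4,  31. ])]
caddy (array([608.5, 265. ,  82.7]), np.float64(3.293717741685466))
```

```bash
cat >> h.py <<'E'
from scipy.spatial.transform import Rotation as R
def tool(yawx,tip=0):
    "tool x at yawx (deg), pointing down; then tipped by tip deg about world axis of tool x, sign as given"
    a=np.radians(yawx);x=np.array([np.cos(a),np.sin(a),0]);z=np.array([0,0,-1.]);y=np.cross(z,x)
    return R.from_rotvec(np.radians(tip)*x)*R.from_matrix(np.c_[x,y,z])
def inc(p,Rt,s):
    q=s["ee_rot"];R0=R.from_quat([q[1],q[2],q[3],q[0]])
    return (R0.inv().apply(np.array(p)-s["eef_pos"])/10).round(2), np.degrees((R0.inv()*Rt).as_rotvec()).round(1)
E
python3 - <<'E'
from h import *
from rig import ctrl
s=ctrl.sense()
# front = -106 deg dir: front vector
f=np.array([np.cos(np.radians(-74)),np.sin(np.radians(-74)),0])
for ps,pt in((-24,16),(156,196)):
    print(ps,inc((467,154,165),tool(ps),s))
    for sg in(60,-60):
        t=tool(pt,sg);z=t.apply([0,0,1])
        if z@f>0: continue
        w=np.array([595,-133,150])-z*200; j1=np.arctan2(w[1],w[0])
        for p in(1.5,1.7,1.9):
            M=(R.from_euler('z',j1)*R.from_euler('y',p)).inv()*t*R.from_euler('z',-90,degrees=True)
            e=M.as_euler('ZYZ');print(pt,sg,p,w.round(),j1.round(2),e.round(2),"alt",(e+[np.pi,0,np.pi])%(2*np.pi))
E
```

```text
-24 (array([ 49.14, -54.08,   6.65]), array([-0.1,  0. , 40.4]))
16 60 1.5 [ 643. -299.  250.] -0.44 [0.96 2.22 1.23] alt [4.10069868 2.21670683 4.37300667]
16 60 1.7 [ 643. -299.  250.] -0.44 [0.85 2.09 1.04] alt [3.99618499 2.09303713 4.18422655]
16 60 1.9 [ 643. -299.  250.] -0.44 [0.78 1.96 0.88] alt [3.9246905  1.95609369 4.02180068]
156 (array([ 49.14, -54.08,   6.65]), array([-0.000e+00, -1.000e-01, -1.396e+02]))
196 -60 1.5 [ 643. -299.  250.] -0.44 [ 0.96  2.22 -1.91] alt [4.10069868 2.21670683 1.23141402]
196 -60 1.7 [ 643. -299.  250.] -0.44 [ 0.85  2.09 -2.1 ] alt [3.99618499 2.09303713 1.0426339 ]
196 -60 1.9 [ 643. -299.  250.] -0.44 [ 0.78  1.96 -2.26] alt [3.9246905  1.95609369 0.88020802]
```

Call:
{"fn": "step_arm", "kwargs": {
  "increments": [
    [[49.1,-54.1,4],[0,0,40.4],65],
    [[49.1,-54.1,4],[0,0,40.4],65],
    [[49.1,-54.1,4],[0,0,40.4],65],
    [[49.1,-54.1,4],[0,0,40.4],65],
    [[49.1,-54.1,4],[0,0,40.4],65],
    [[49.1,-54.1,4],[0,0,40.4],65],
    [[49.1,-54.1,4],[0,0,40.4],65],
    [[49.1,-54.1,4],[0,0,40.4],65]
  ],
  "squeeze": 60
}}

```text
time_s: 1.1
eef_pos: [365.0, -54.9, 204.1]
ee_rot: [0.0, 0.978, -0.208, 0.0]
force: [0.4, -1.0, 0.4]
grip_width: 0.65
grip_force: 0.0
```

Run:
```python
from h import *
from rig import ctrl
s=ctrl.sense();print(s["time_s"],s["joints"].round(2),s["eef_pos"].round(),inc((467,154,175),tool(-24),s))
```

```text
1.1 [-0.47 -0.01  1.96 -0.    1.2   1.52] [365. -55. 204.] (array([  0.8 , -23.23,   2.91]), array([ 0., -0., -0.]))
```

Call:
{"fn": "step_arm", "kwargs": {
  "increments": [
    [[0.8,-23.2,2.9],[0,0,0],65],
    [[0.8,-23.2,2.9],[0,0,0],65],
    [[0.8,-23.2,2.9],[0,0,0],65],
    [[0.8,-23.2,2.9],[0,0,0],65],
    [[0.8,-23.2,2.9],[0,0,0],65],
    [[0.8,-23.2,2.9],[0,0,0],65],
    [[0.8,-23.2,2.9],[0,0,0],65],
    [[0.8,-23.2,2.9],[0,0,0],65]
  ]
}}

```text
time_s: 2.1
eef_pos: [466.3, 151.0, 175.4]
ee_rot: [-0.0, 0.978, -0.209, 0.0]
force: [-0.6, 0.3, 0.9]
grip_width: 0.648
grip_force: 0.0
```

Run:
```python
from h import *
from rig import ctrl
s=ctrl.sense();print(s["joints"].round(2),s["eef_pos"].round(),inc((467,154,68),tool(-24),s))
w=ctrl.capture("wrist");pickle.dump(w,open("w1.pkl","wb"));cv2.imwrite("pics/w1.png",w["img"][:,:,::-1])
# expected pixel of handle ends
E=w["extrinsics"]
for P in((467,154,95),(508,136.6,95),(427.7,172.6,95)):
    q=E[:3,:3].T@(np.array(P)-E[:3,3]);th=np.arctan2(np.hypot(*q[:2]),q[2]);u=q[:2]/np.hypot(*q[:2])*th
    print(w["fx"]*u[0]+w["cx"],w["fy"]*u[1]+w["cy"])
```

```text
[ 0.07  0.29  1.68 -0.    1.17  2.07] [466. 151. 175.] (array([-0.06, -0.3 , 10.74]), array([-0. , -0. , -0.1]))
317.27226082978655 209.37821112197895
315.8897704415926 151.39753851369946
316.371804195718 259.48930910294115
```

View pics/w1.png

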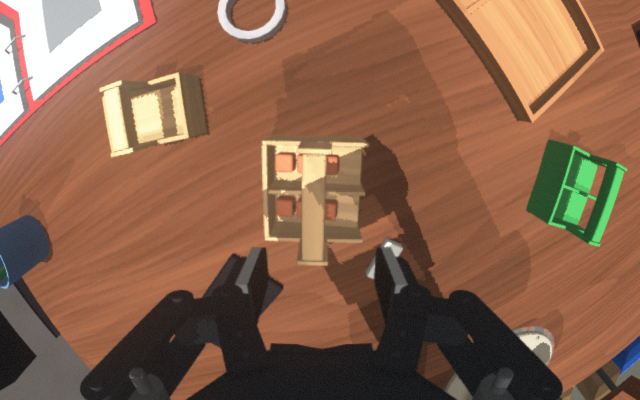

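The wrist view shows the handle running from (313,147) to (314,264), within 3–4 px (about 3 mm) of the prediction. The bar lies between the open fingers, so I'll descend and grip.

Call:
{"fn": "step_arm", "kwargs": {
  "increments": [
    [[0,-0.4,6],[0,0,0],65],
    [[0,-0.4,9],[0,0,0],65],
    [[0,-0.4,10.7],[0,0,0],65],
    [[0,-0.4,10.7],[0,0,0],40],
    [[0,-0.4,10.7],[0,0,0],10],
    [[0,-0.4,10.7],[0,0,0],5],
    [[0,-0.4,10.7],[0,0,0],5],
    [[0,-0.4,10.7],[0,0,0],5]
  ],
  "squeeze": 60
}}

```text
time_s: 3.15
eef_pos: [468.6, 155.5, 69.0]
ee_rot: [-0.0, 0.978, -0.208, 0.001]
force: [-0.0, 0.4, 6.9]
grip_width: 0.198
grip_force: 62.1
```

Call:
{"fn": "step_arm", "kwargs": {
  "increments": [
    [[0,0,-1],[0,0,0],5],
    [[0,0,-3],[0,0,0],5],
    [[0,0,-6],[0,0,0],5],
    [[0,0,-9],[0,0,0],5],
    [[0,0,-11],[0,0,0],5],
    [[0,0,-12],[0,0,0],5]
  ]
}}

```text
time_s: 3.9
eef_pos: [467.9, 155.4, 189.2]
ee_rot: [-0.0, 0.978, -0.208, 0.0]
force: [-0.1, 1.2, -2.6]
grip_width: 0.194
grip_force: 60.8
```

Run:
```python
from h import *
from rig import ctrl
s=ctrl.sense();print(s["force"].round(1),s["eef_pos"].round(),inc((595,-133,175),tool(16),s))
w=ctrl.capture("wrist");cv2.imwrite("pics/w2.png",w["img"][:,:,::-1])
```

```text
[-0.1  1.2 -2.6] [468. 155. 189.] (array([23.35, 21.17,  1.43]), array([ -0.,  -0., -40.]))
```

View pics/w2.png

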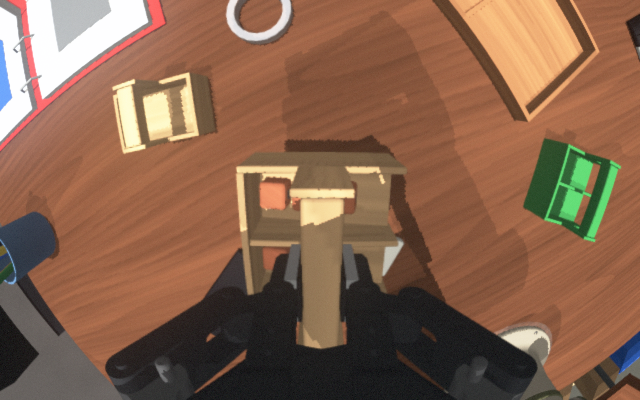

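Call:
{"fn": "step_arm", "kwargs": {
  "increments": [
    [[0.35,0.3,0],[0,0,-0.6],5],
    [[1.4,1.3,0.1],[0,0,-2.4],5],
    [[3.0,2.8,0.2],[0,0,-5.2],5],
    [[5.1,4.7,0.3],[0,0,-8.8],5],
    [[7.5,6.8,0.4],[0,0,-12.8],5],
    [[9.8,8.9,0.5],[0,0,-16.8],5],
    [[12.1,11.0,0.6],[0,0,-20.8],5],
    [[14.5,13.1,0.7],[0,0,-24.8],5]
  ]
}}

```text
time_s: 4.95
eef_pos: [547.0, -24.5, 179.9]
ee_rot: [-0.0, 1.0, 0.008, -0.001]
force: [1.2, 0.6, -1.8]
grip_width: 0.198
grip_force: 60.8
```

Run:
```python
from h import *
from rig import ctrl
s=ctrl.sense();print(s["eef_pos"].round(),inc((595,-133,185),tool(16),s))
```

```text
[547. -24. 180.] (array([ 4.63, 10.93, -0.53]), array([ -0. ,   0.1, -15.1]))
```

Call:
{"fn": "step_arm", "kwargs": {
  "increments": [
    [[1.1,2.6,-0.1],[0,0,-3.6],5],
    [[2.1,4.9,-0.2],[0,0,-6.8],5],
    [[3.0,7.0,-0.3],[0,0,-9.7],5],
    [[3.7,8.7,-0.4],[0,0,-12.1],5],
    [[4.2,9.9,-0.5],[0,0,-13.7],5],
    [[4.5,10.6,-0.5],[0,0,-14.7],5],
    [[4.6,10.9,-0.5],[0,0,-15.1],5],
    [[4.6,10.9,-0.5],[0,0,-15.1],5]
  ]
}}

```text
time_s: 5.95
eef_pos: [594.4, -131.5, 185.8]
ee_rot: [-0.0, 0.99, 0.138, -0.0]
force: [0.3, 0.7, -2.4]
grip_width: 0.194
grip_force: 60.8
```

Run:
```python
from h import *
from rig import ctrl
s=ctrl.sense();print(s["eef_pos"].round(),s["joints"].round(2))
for tip in(20,40,55,65):
    t=tool(16,tip);z=t.apply([0,0,1]);print(tip,inc(np.array([595,-133,155])+19*z,t,s))
w=ctrl.capture("top");cv2.imwrite("pics/t2.png",cv2.resize(w["img"][60:260,260:520,::-1],(780,600)))
```

```text
[ 594. -132.  186.] [-0.41  0.53  1.29  0.    1.32  0.88]
20 (array([ 0.02, -0.49,  4.87]), array([20. ,  0. , -0.1]))
40 (array([ 0.02, -1.06,  4.54]), array([40. , -0. , -0.1]))
55 (array([ 0.02, -1.39,  4.17]), array([55. , -0. , -0.1]))
65 (array([ 0.02, -1.56,  3.89]), array([65. , -0. , -0.1]))
```

View pics/t2.png

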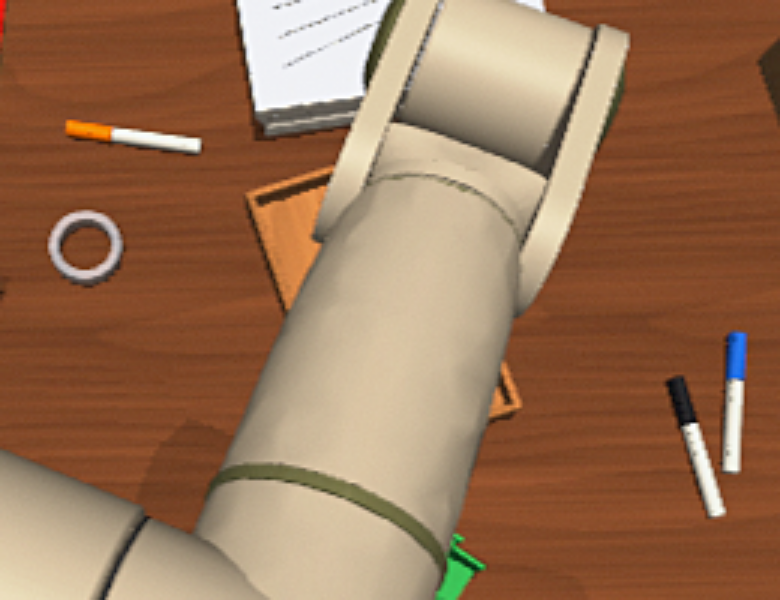

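Call:
{"fn": "step_arm", "kwargs": {
  "increments": [
    [[0,-0.1,1],[4,0,0],5],
    [[0,-0.3,2.5],[11,0,0],5],
    [[0,-0.5,4],[20,0,0],5],
    [[0,-0.8,4.7],[30,0,0],5],
    [[0,-1.1,4.5],[40,0,0],5],
    [[0,-1.3,4.3],[49,0,0],5],
    [[0,-1.4,4.2],[55,0,0],5],
    [[0,-1.4,4.2],[55,0,0],5]
  ]
}}

```text
time_s: 7.0
eef_pos: [590.6, -118.5, 142.7]
ee_rot: [-0.457, 0.879, 0.122, -0.064]
force: [-1.0, -0.3, -2.1]
grip_width: 0.204
grip_force: 61.0
```

Run:
```python
from h import *
from rig import ctrl
s=ctrl.sense();print(s["eef_pos"].round(),s["joints"].round(2),s["grip_width"])
a=ctrl.capture("wrist");b=ctrl.capture("side")
f=cv2.resize(b["img"][70:270,200:420,::-1],(400,364))
cv2.imwrite("pics/t3.png",np.hstack([cv2.resize(a["img"][:,:,::-1],(400,250)),np.zeros((250,0,3),np.uint8)]) if 0 else np.vstack([cv2.resize(a["img"][:,:,::-1],(400,235)),f]))
```

```text
[ 591. -119.  143.] [-0.62  0.93  0.99  0.59  1.99  0.7 ] 0.20377176014215775
```

View pics/t3.png

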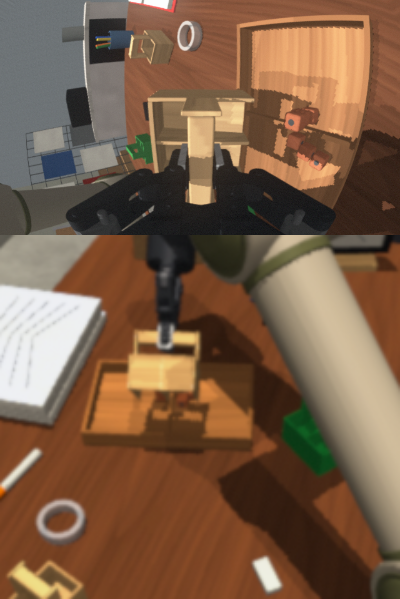

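The wrist view shows several beads already in the tray near the rib, at about (297,120) and (318,158). I'll tip further and shake to empty the shaker.

Call:
{"fn": "step_arm", "kwargs": {
  "increments": [
    [[0,0,0],[7,0,0],5],
    [[0,1.2,0],[10,0,0],5],
    [[0,-1.2,0],[10,0,0],5],
    [[0,1.2,0],[10,0,0],5],
    [[0,-1.2,0],[10,0,0],5],
    [[0,1.2,0],[10,0,0],5],
    [[0,-1,0],[10,0,0],5],
    [[0,0,0],[10,0,0],5]
  ]
}}

```text
time_s: 8.1
eef_pos: [591.4, -117.5, 146.3]
ee_rot: [-0.53, 0.836, 0.118, -0.073]
force: [-0.9, -0.3, -2.1]
grip_width: 0.199
grip_force: 61.0
```

Run:
```python
from h import *
from rig import ctrl
a=ctrl.capture("wrist");pickle.dump(a,open("w4.pkl","wb"))
cv2.imwrite("pics/w4.png",cv2.resize(a["img"][80:340,220:620,::-1],(800,520)))
s=ctrl.sense();t=tool(16);print(inc((595,-128,200),t,s))
```

```text
(array([ 0.13, -4.65, -3.31]), array([-64.8,  -0.1,  -0.1]))
```

View pics/w4.png

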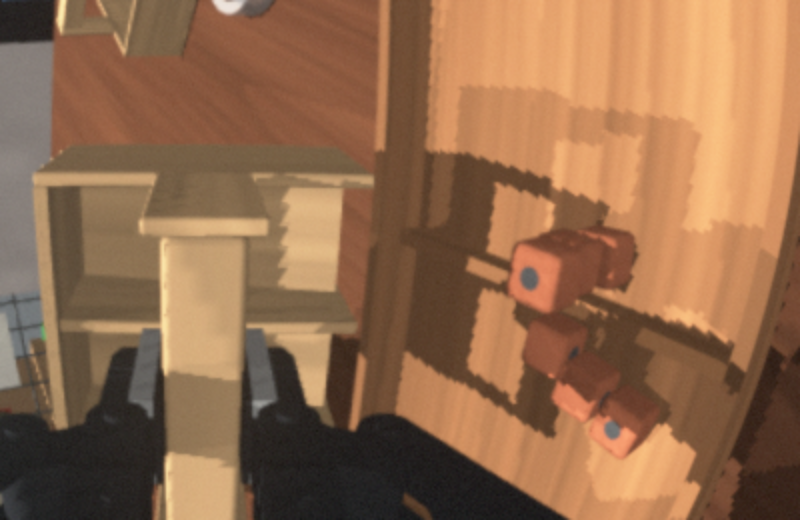

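Three beads lie in the lower half, at about (555,345), (587,385) and (625,420). Another group of two or three is at the rib's upper side, (520–635,230–310). I'll level the shaker and move off to count them clearly.

Call:
{"fn": "step_arm", "kwargs": {
  "increments": [
    [[0,-0.6,-0.5],[-8,0,0],5],
    [[0,-1.3,-1],[-18,0,0],5],
    [[0,-2,-1.5],[-28,0,0],5],
    [[0,-2.7,-2],[-38,0,0],5],
    [[0,-3.4,-2.5],[-48,0,0],5],
    [[0,-4,-3],[-58,0,0],5],
    [[0,-4.6,-3.3],[-64.8,0,0],5],
    [[0,-4.6,-3.3],[-64.8,0,0],5]
  ]
}}

```text
time_s: 9.15
eef_pos: [593.7, -127.1, 200.5]
ee_rot: [-0.002, 0.99, 0.139, 0.0]
force: [0.0, -0.6, -2.9]
grip_width: 0.198
grip_force: 60.9
```

Run:
```python
from h import *
from rig import ctrl
s=ctrl.sense();print(s["eef_pos"].round(),inc((468,155,185),tool(-24),s))
```

```text
[ 594. -127.  201.] (array([ -4.3 , -30.58,   1.65]), array([-0.2,  0. , 40. ]))
```

Call:
{"fn": "step_arm", "kwargs": {
  "increments": [
    [[-0.1,-0.6,0],[0,0,0.8],5],
    [[-0.4,-2.5,0.1],[0,0,3.2],5],
    [[-0.9,-6,0.3],[0,0,8],5],
    [[-1.5,-11,0.6],[0,0,14],5],
    [[-2.3,-16,0.9],[0,0,21],5],
    [[-3,-21,1.2],[0,0,28],5],
    [[-3.6,-25.5,1.4],[0,0,34],5],
    [[-4.1,-29,1.6],[0,0,38],5]
  ]
}}

```text
time_s: 10.15
eef_pos: [474.0, 140.5, 184.1]
ee_rot: [-0.002, 0.981, -0.194, -0.002]
force: [0.1, 0.3, -1.2]
grip_width: 0.197
grip_force: 60.8
```

Run:
```python
from h import *
from rig import ctrl
s=ctrl.sense();print(s["eef_pos"].round(),inc((468,155,75),tool(-24),s))
a=ctrl.capture("top");pickle.dump(a,open("t5.pkl","wb"))
b=ctrl.capture("wrist")
cv2.imwrite("pics/t5.png",np.hstack([cv2.resize(a["img"][95:225,330:445,::-1],(400,452)),cv2.resize(b["img"][100:360,200:430,::-1],(400,452))]))
```

```text
[474. 141. 184.] (array([-1.06, -1.08, 10.92]), array([-0.2,  0.3,  1.6]))
```

View pics/t5.png

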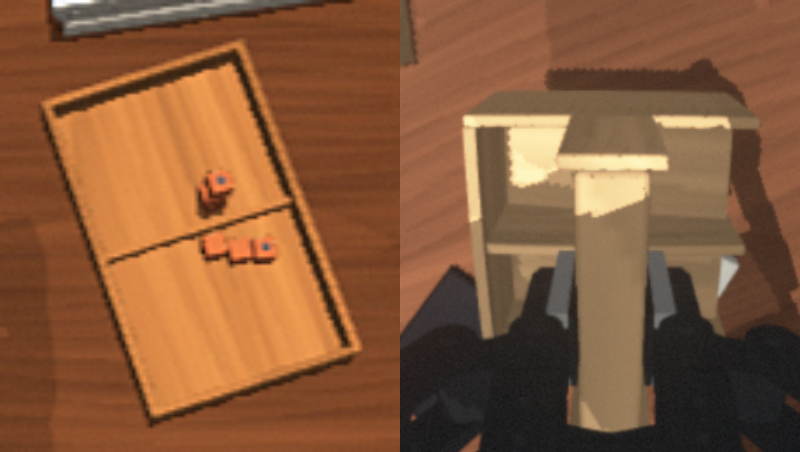

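The top view shows three beads in the lower half and a tight cluster on the other side at about (215,190). The visible lane of the shaker is empty. I'll set the shaker down at its old bare spot and check again.

Call:
{"fn": "step_arm", "kwargs": {
  "increments": [
    [[-1.1,-1.1,2],[-0.2,0.3,1.6],5],
    [[-1.1,-1.1,5],[-0.2,0.3,1.6],5],
    [[-1.1,-1.1,8],[-0.2,0.3,1.6],5],
    [[-1.1,-1.1,9.9],[-0.2,0.3,1.6],5],
    [[-1.1,-1.1,10.9],[-0.2,0.3,1.6],5],
    [[-1.1,-1.1,11.2],[-0.2,0.3,1.6],5],
    [[-1.1,-1.1,11.4],[-0.2,0.3,1.6],5],
    [[-1.1,-1.1,11.4],[-0.2,0.3,1.6],5]
  ]
}}

```text
time_s: 11.25
eef_pos: [468.9, 154.2, 71.2]
ee_rot: [0.001, 0.979, -0.206, 0.002]
force: [-0.8, 0.7, -1.6]
grip_width: 0.198
grip_force: 60.8
```

Call:
{"fn": "step_arm", "kwargs": {
  "increments": [
    [[0,0,0.1],[0,0,0],5],
    [[0,0,0.2],[0,0,0],5],
    [[0,0,0.2],[0,0,0],5]
  ]
}}

```text
time_s: 11.62
eef_pos: [468.8, 154.3, 69.1]
ee_rot: [0.001, 0.979, -0.206, 0.002]
force: [0.4, -0.2, -0.5]
grip_width: 0.2
grip_force: 61.1
```

Call:
{"fn": "step_arm", "kwargs": {
  "increments": [
    [[0,0,0.05],[0,0,0],30],
    [[0,0,0],[0,0,0],60],
    [[0,0,0],[0,0,0],60],
    [[0,0,-2],[0,0,0],60],
    [[0,0,-6],[0,0,0],60],
    [[0,0,-11],[0,0,0],60],
    [[0,-2,-15],[0,0,0],60],
    [[0,-4,-17],[0,0,0],60]
  ]
}}

```text
time_s: 12.62
eef_pos: [485.0, 191.7, 241.3]
ee_rot: [0.0, 0.979, -0.206, 0.003]
force: [0.0, 0.3, -0.8]
grip_width: 0.603
grip_force: 0.0
```

Call:
{"fn": "step_arm", "kwargs": {
  "increments": [
    [[-6,0,-4],[0,0,0],60],
    [[-12,0,-6],[0,0,0],60],
    [[-14,0,-6],[0,0,0],60],
    [[-14,0,-6],[0,0,0],60]
  ]
}}

```text
time_s: 13.12
eef_pos: [354.9, 248.3, 299.1]
ee_rot: [0.0, 0.979, -0.204, 0.002]
force: [-0.1, -0.5, 0.2]
grip_width: 0.599
grip_force: 0.0
```

Run:
```python
from h import *
from rig import ctrl
s=ctrl.sense();print(s["time_s"],s["eef_pos"].round())
a=ctrl.capture("top");b=ctrl.capture("side");e=ctrl.capture("wrist")
pickle.dump((a,b,e),open("f.pkl","wb"))
z=lambda i,y,x,h,w:cv2.resize(i["img"][y:y+h,x:x+w,::-1],(400,290),interpolation=cv2.INTER_CUBIC)
cv2.imwrite("pics/f.png",np.vstack([np.hstack([z(a,130,365,58,80),z(b,135,245,58,100)]),np.hstack([z(a,130,215,116,160),z(e,0,0,400,640)])]))
```

```text
13.125 [355. 248. 299.]
```

View pics/f.png

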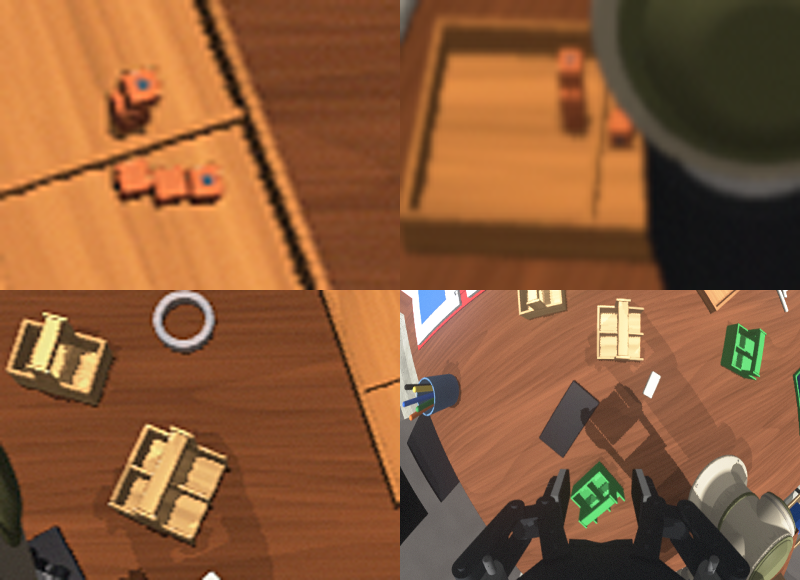

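The shaker stands upright and looks empty. Three beads lie in one half, and there is a stack in the other with its top bore at top-view pixel (394,147) and side-view pixel (387,147). I'll triangulate the stack's height, because the limit is 45 mm.

Run:
```python
from h import *
a,b,e=pickle.load(open("f.pkl","rb"));np.set_printoptions(precision=1,suppress=True)
T=lambda x,y:(365+x/5-.4,130+y/5-.4)
S=lambda x,y:(245+(x-400)/4-.4,135+y/5-.4)
print("stack top",tri(a,T(145,85),b,S(570,60)))
print("ref floor bead bore? top",pl(a,T(207,180),24),"at floor level lower bead of stack",pl(a,T(128,108),24))
p=pl(a,T(145,85),42);q=pl(a,T(145,85),60);print("if 2:",p,"if 3:",q)
print([pl(a,T(x,y),24) for x,y in((133,180),(172,185))])
```

```text
stack top (array([ 620.8, -148.4,   55.5]), np.float64(0.44737197266098955))
ref floor bead bore? top [ 576.4 -185.1   24. ] at floor level lower bead of stack [ 618.8 -144.1   24. ]
if 2: [ 625.7 -150.8   42. ] if 3: [ 619.5 -147.5   60. ]
[array([ 577.4, -144.7,   24. ]), array([ 574. , -165.8,   24. ])]
```

The stack's top is at about 56–60 mm, so it is three beads high. The top bead's centre would sit right at the 45 mm limit, so I'll push the top bead off, away from the rib, with shut fingers.

Run:
```python
from h import *
from rig import ctrl
s=ctrl.sense();print(s["eef_pos"].round(),inc((584,-158,180),tool(16),s))
```

```text
[357. 247. 298.] (array([37.11, 27.92, 11.95]), array([  0.1,  -0.1, -39.8]))
```

Call:
{"fn": "step_arm", "kwargs": {
  "increments": [
    [[37.1,27.9,11.9],[0,0,-39.8],0],
    [[37.1,27.9,11.9],[0,0,-39.8],0],
    [[37.1,27.9,11.9],[0,0,-39.8],0],
    [[37.1,27.9,11.9],[0,0,-39.8],0],
    [[37.1,27.9,11.9],[0,0,-39.8],0],
    [[37.1,27.9,11.9],[0,0,-39.8],0],
    [[37.1,27.9,11.9],[0,0,-39.8],0],
    [[37.1,27.9,11.9],[0,0,-39.8],0]
  ]
}}

```text
time_s: 14.28
eef_pos: [578.5, -149.8, 182.3]
ee_rot: [0.001, 0.99, 0.139, 0.001]
force: [1.2, 0.5, 0.2]
grip_width: 0.004
grip_force: 0.0
```

Call:
{"fn": "step_arm", "kwargs": {
  "increments": [
    [[0,0,0],[0,0,0],0],
    [[0,0,0],[0,0,0],0],
    [[0,0,0],[0,0,0],0]
  ]
}}

```text
time_s: 14.65
eef_pos: [577.7, -146.0, 184.3]
ee_rot: [0.001, 0.99, 0.14, 0.001]
force: [0.7, -0.1, 0.7]
grip_width: 0.001
grip_force: 0.0
```

Run:
```python
from h import *
from rig import ctrl
s=ctrl.sense();print(s["time_s"],s["eef_pos"].round(),inc((584,-158,48),tool(16),s))
a=ctrl.capture("wrist");pickle.dump(a,open("w9.pkl","wb"))
r=a["img"].astype(int);m=((r[:,:,0]>120)&(r[:,:,0]>1.7*r[:,:,1])&(abs(r[:,:,1]-r[:,:,2])<40)).astype(np.uint8)
n,_,st,ce=cv2.connectedComponentsWithStats(m)
print([(st[i],ce[i].round()) for i in range(1,n) if st[i][4]>30])
E=a["extrinsics"]
for P in((620,-147,60),(577,-145,24),(574,-166,24),(576,-185,24)):
    q=E[:3,:3].T@(np.array(P)-E[:3,3]);th=np.arctan2(np.hypot(*q[:2]),q[2]);u=q[:2]/np.hypot(*q[:2])*th
    print(a["fx"]*u[0]+a["cx"],a["fy"]*u[1]+a["cy"])
cv2.imwrite("pics/w9.png",cv2.resize(a["img"][100:350,170:470,::-1],(720,600)))
```

```text
14.65 [ 578. -146.  184.] (array([ 0.23,  1.29, 13.64]), array([ 0.2, -0.1,  0.1]))
[(array([  5,   0,  69,  17, 441], dtype=int32), array([44.,  8.])), (array([319, 141,   6,  11,  31], dtype=int32), array([322., 147.]))]
335.26153513746766 148.2266889051769
319.38342422986995 183.17473283655545
338.37606853865947 191.4494571628012
356.59368224755434 194.6010004443095
```

View pics/w9.png

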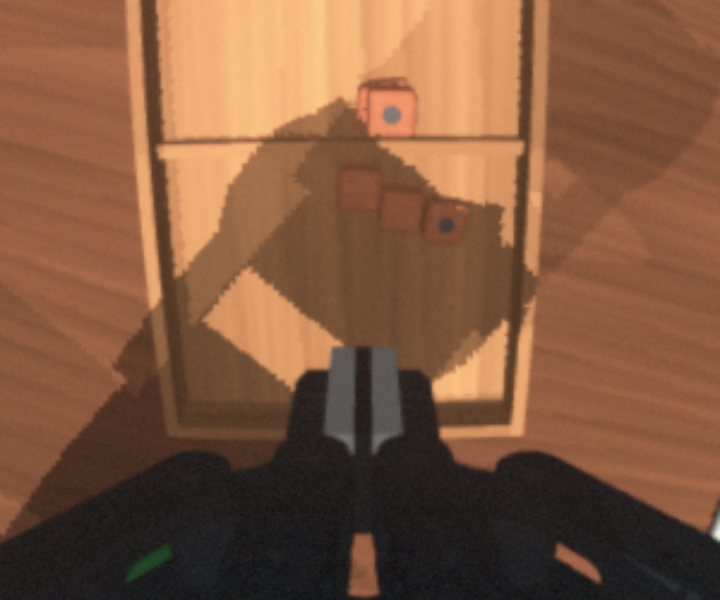

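The wrist view shows the stack's bore at full-image pixel (333,147), matching the predicted (335,148). The three other beads lie low beside the rib. Now I'll descend and push.

Call:
{"fn": "step_arm", "kwargs": {
  "increments": [
    [[0.2,1.3,6],[0,0,0],0],
    [[0.2,1.3,10],[0,0,0],0],
    [[0.2,1.3,12.8],[0,0,0],0],
    [[0.2,1.3,13.6],[0,0,0],0],
    [[0.2,1.3,13.6],[0,0,0],0]
  ]
}}

```text
time_s: 15.32
eef_pos: [584.0, -158.7, 48.7]
ee_rot: [0.001, 0.99, 0.14, 0.002]
force: [-0.3, 0.1, 0.5]
grip_width: -0.003
grip_force: 0.0
```

Call:
{"fn": "step_arm", "kwargs": {
  "increments": [
    [[0.8,0,0],[0,0,0],0],
    [[1.4,0,0],[0,0,0],0],
    [[1.8,0,0],[0,0,0],0],
    [[2.2,0,0],[0,0,0],0],
    [[2.6,0,0],[0,0,0],0],
    [[3,0,0],[0,0,0],0],
    [[3.4,0,0],[0,0,0],0],
    [[3.8,0,0],[0,0,0],0]
  ]
}}

```text
time_s: 16.32
eef_pos: [620.5, -148.3, 47.9]
ee_rot: [0.001, 0.99, 0.14, 0.001]
force: [-0.8, 0.4, 0.0]
grip_width: 0.001
grip_force: 0.0
```

Call:
{"fn": "step_arm", "kwargs": {
  "increments": [
    [[0,0,-1],[0,0,0],0],
    [[0,0,-5],[0,0,0],0],
    [[-2,0,-10],[0,0,0],0],
    [[-5,0,-15],[0,0,0],0],
    [[-8,0,-15],[0,0,0],0],
    [[-8,0,-15],[0,0,0],0]
  ]
}}

```text
time_s: 17.08
eef_pos: [542.0, -170.8, 199.2]
ee_rot: [0.002, 0.99, 0.139, 0.002]
force: [0.8, -0.1, 0.4]
grip_width: 0.0
grip_force: 0.0
```

Run:
```python
from h import *
from rig import ctrl
s=ctrl.sense();print(s["time_s"],s["eef_pos"].round(),s["force"].round(1))
a=ctrl.capture("wrist")
cv2.imwrite("pics/w10.png",cv2.resize(a["img"][40:240,200:440,::-1],(720,600)))
```

```text
17.075 [ 542. -171.  199.] [ 0.8 -0.1  0.4]
```

View pics/w10.png

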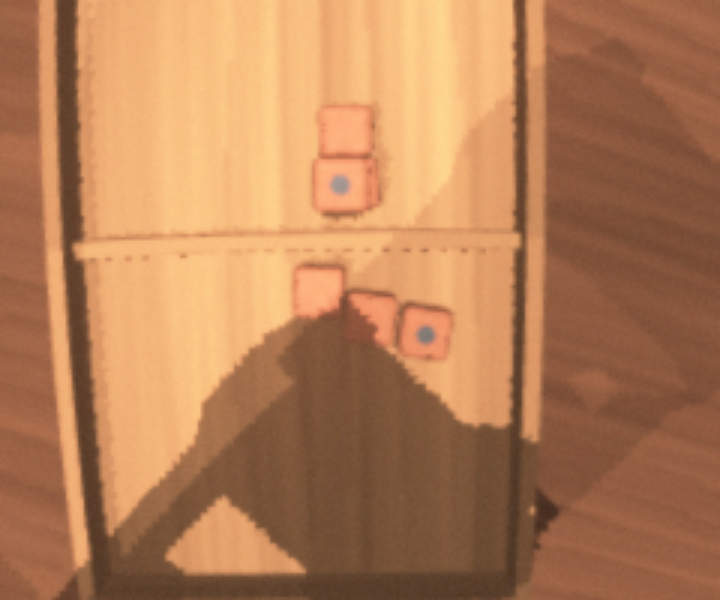

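The top bead came off. Three beads are now in the upper half, one of them stacked two high with its centre at about 27 mm, and three are in the lower half. All lie well inside the walls and off the rib, so I'll hand in.

```bash
python3 -c "
from rig import ctrl
print(ctrl.finish_job())"
```

```text
the job is handed in; nothing more can be done
None
```

I handed the job in at about 17 s, and no verdict came back. My last pictures show the six beads in the tray three to a side (one of them hidden under another in a two-high stack), the empty shaker upright on the bare table, and the caddy untouched.

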